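# Uncap a jumbo paint marker with the cap puller

## Robot

A 6-joint arm with a two-finger parallel gripper is mounted at the origin on the work surface. World frame = base frame: x ahead of the robot, y to its left, z up, the work surface at z = 0. Lengths are in mm, angles in rad, forces in N, time in s.
With the tool pointing down it reaches from about 300 to 850 mm from the base axis. Payload 5.4 kg.
Tool frame: the origin (TCP) lies on the centre line of the jaws, within the pads' length; the fingertips stand 22 mm ahead of it and the grasp point (between the pads) lies 3 mm ahead of it (arm.nose_length is the distance from the TCP to the fingertips, in mm); z points along the fingers, y is the line along which they close (so a half turn about z gives the same grasp; the last joint's range is limited). The gripper opens to 85 mm and grips with 20 to 120 N. Pads are 22 mm wide; open, the fingers measure 114 mm over their backs; the gripper's body (76 mm by 85 mm) begins 54 mm behind the grasp point. The pads swing forward as they close: fully open they stand 13 mm farther back than shut.
Start: joints at [-1.498, 0.158, 1.597, -0, 1.386, -0.21], TCP at [160.428, -552.15, 253.299] pointing down, gripper open.
Joint ranges: [-2.91, 2.91], [-0.94, 2.29], [0.18, 2.7], [-1.29, 4.43], [0.17, 2.64], [-3, 3]. Speed limits (rad/s): [2.57, 2.57, 3.14, 3.14, 3.14, 3.14].

## Interface

Orientations are given as a unit quaternion [w, x, y, z].
In Python, from cell import arm gives the robot as it stands.
- The arm moves only by the tool apply_moves, never from a script. Its argument "series" is one flat list of numbers, 5 for each row, row after row: the closure, from 0 (fully open) to 1 (shut), then the shift along the tool's x, y, z in m, then the turn about the tool's z in rad. A call has 1 to 20 rows; each row is the pose to reach, as a shift and turn from the pose commanded when the call began, along the tool's axes at that moment; what a row does not reach only later rows make up. A row lasts 1/12 s, in which the tool goes at most 41.7 mm and 7.16 degrees, less where a joint would pass 70% of its speed; a pose out of reach is approached as far as the arm can. A call with a gripper value outside its range is refused whole. The fingers move at their own pace and stop on an object; "force" is the grip in N (left out, the last holds). Time passes only in rows, so rows that repeat a pose let the fingers close. It gives the time, the measured TCP pose, the force, the opening and the grip force at its end, in the units of the state.
- arm.state(): the state, without advancing time (a new reading comes with each control period).
- arm.camera(name): name is "scene" or "side" or "wrist"; returns a dict with "pixels" (384x512x3 uint8, red, green, blue), "K" (3x3 intrinsics, pixels), "xyz" and "attitude" of the camera in the world. Camera axes: x right, y down, z forward; pixel columns grow to the right and rows downward; lengths in mm; the calibration is good to about 2 mm. A picture is of the moment at which its call begins. There is no depth.
- arm.sign_off(): hands the job in; it is judged then, once.
The state is a dict: "t": time; "joint_pos": joint angles; "qd": joint speeds; "joint_torque": joint torques, N m; "eef_pos": TCP position; "ee_rot": TCP orientation; "force": force on the tool from outside, world axes, zero at the start; "torque": the same for the moment, N m; "width": opening from 0.0 (shut) to 1.0 (fully open); "gripper_force": force on a finger pad.
Only numpy, scipy, OpenCV 4.12 (cv2) and the standard library are available. Lean on these libraries where they do the work, as an engineer would, in place of code of your own. Each camera call takes 0.05 s, during which the arm holds its last target. There are 200 camera calls.

## Task

Draw the purple paint marker out of its bay under the low shelf by its cap, lay it down still capped in the open on the dark table top and let go. Then take it by the barrel, lay it in the cap puller with its cap in the trough and the barrel in the yellow fork, pull the barrel straight out of the snap-fit cap, and lay the uncapped barrel in both saddles of the white rest, centred, leaving the cap lying in the trough. Leave all other things where they are.

Things in the scene. Friction and masses are not known exactly. Their poses are not given: they have to be found in the camera images.
- cap: Purple square cap of the target marker, 64 x 44 x 44 mm, 60 g. Origin at the centre of its underside; x along the marker from closed end (-32 mm) to mouth (+32 mm), z up. Snapped onto the barrel: while joined, the barrel's origin lies 87 mm along the cap's +x, axes parallel. At the start it sticks out of a bay of the shelf, mouth inward; nearly all the barrel lies under the board.
- cap_mouth (a point): Centre of the cap's mouth, on the marker's axis, 32 mm along x and 22 mm above the cap's origin. Two sprung detents inside hold the barrel: about 17 N of straight pull frees it within some 10 mm; the spigot and nib have left the mouth after 52 mm. The spigot is square: the barrel cannot turn in the cap.
- barrel: Barrel of the target marker, about 120 g: white round body, diameter 30 mm, x = -55 to +55 mm, with a purple band; purple square tail plug 44 x 44 mm, x = +55 to +71 mm, so that cap and plug lie flat. Black spigot and white nib reach to x = -107 mm, inside the cap while joined. Origin under the middle of the round body, level with the underside of plug and cap; its axis is at z = 22 mm. x points to the tail.
- riser: Fixed low dark wooden shelf, 140 (x) x 290 (y) mm; origin at the centre of its footprint, front edge at x = -70 mm. Board underside 56, top 68 mm high; papers on it (x above 12 mm) up to 100 mm. Three bays, open to -x, at y = -90, 0, +90 mm, 80 mm wide, parted by walls, each with one marker, tail inward, cap in front. Markers come out along -x.
- puller: Fixed cap puller, plywood base x = -121 to +111 mm, 100 mm wide; origin on its underside. +x is the direction of pull. Aluminium trough for the cap, x = -115 to -31 mm inside: floor 12 mm high, 50 mm wide, walls to 58 mm, flared to 70 mm high and 76 mm wide; end lip at -x to 32 mm. Base 4 mm high from x = -23 to +73 mm (finger room); a step 12 mm high at x = 73 to 109 mm carries the tail plug.
- fork (a point): On the puller's yellow fork, an upright plate (puller x = -31 to -23 mm) with a slot 36 mm wide, bottom 17 mm high, open and flared at the top. This point: middle of its trough-side face at the marker's axis, 34 mm high; x = direction of pull. The barrel passes the slot, the cap's mouth is stopped here: cap origin then at puller x = -63, barrel origin at x = +24, both z = 12 mm.
- rest: Fixed white ceramic marker rest, base 110 x 70 x 8 mm; origin at the centre of its underside. Two saddles, 8 mm thick, at x = -38 and +38 mm: slots 36 mm wide along x, bottoms 30 mm and flared tops 59 mm high. A barrel lying in both, either way round, has its axis 45 mm and its origin 22 to 23 mm above the rest's origin; its round body belongs centred over the rest.
- marker_green: Green marker in another bay, whole and not to be touched; same outside as the purple one (cap 64 x 44 x 44 mm, whole length 190 mm). Origin under the middle of its cap, x towards the tail.
- marker_orange: Orange marker in another bay, as the green one.
- brush_jar: Blue brush jar, 64 mm in diameter, with brushes up to 200 mm high; stands loose; origin at the centre of its foot.
- ink_bottle: Amber ink bottle, 54 mm in diameter, 85 mm high; loose; origin at the centre of its foot.
- water_mug: White mug, 76 mm in diameter, 90 mm high, handle at its +y; loose; origin at the centre of its foot.
- mix_plate: White mixing dish, 104 mm in diameter, 20 mm high; loose; origin at the centre of its foot.
- paint_tube: Light green paint tube lying flat, 120 x 34 x 20 mm along its x; loose; origin under its middle.
Things that resemble listed ones, but are neither listed nor needed, are in the scene too. Leave any red look-alike of the rest alone.

How it is judged:
By the outcome, as a careful person would: the job done as asked, in the order asked, and still so for the second after the job is handed in, with the robot touching nothing.
It also fails if it takes over 64 s, if anything falls off the work surface, if the arm or the gripper's body presses on something with over 40 N, if the wrist force passes 120 N, or if a joint passes its speed limit or range.

## Working session

There is one attempt and no reset: what is moved stays moved. The work goes in short steps, Python scripts to look and compute and a tool call to move; the robot and the scene stay as the last step left them, time stands still between calls to the robot, and variables do not carry over. Pictures are saved under pics/ and viewed, at most 11 in all, crops included, and the job is handed in when it is done.

Besides the shell and the picture viewer there is one more tool, called after "Request:" as name(argument=value, ...) on one line, values as JSON. apply_moves: Moves the arm, as the interface text tells. Its arguments: {"type":"object","properties":{"series":{"type":"array"},"force":{"type":"number"}},"required":["series"]}

```bash
ls; mkdir -p pics
python3 - <<'E'
from cell import arm
import cv2,numpy as np,pickle
s=arm.state();print(s)
for n in("scene","side"):
    c=arm.camera(n);pickle.dump(c,open(f"pics/{n}0.pkl","wb"));print(n,c["K"],c["xyz"],c["attitude"])
    cv2.imwrite(f"pics/{n}0.png",cv2.resize(c["pixels"][:,:,::-1],(800,600),interpolation=cv2.INTER_CUBIC))
E
```

```text
pics
{'t': 0.0, 'joint_pos': array([-1.49808694e+00,  1.59086568e-01,  1.59822725e+00,  2.16140077e-05,
        1.38621967e+00, -2.10126792e-01]), 'qd': array([-2.21119209e-04, -1.12711768e-03, -1.19753909e-03, -8.40384835e-04,
        8.09903490e-07, -3.37183260e-04]), 'joint_torque': array([ 4.26023735e-04, -3.96001267e+01, -3.31429589e+01, -2.80183531e-04,
        8.37302621e-03,  1.56302440e-05]), 'eef_pos': array([ 160.40019542, -551.58901467,  252.29829072]), 'ee_rot': array([-9.67396713e-04,  9.90016931e-01,  1.40945148e-01,  7.72199954e-05]), 'force': array([-0.47808625, -0.16013935, -0.19792621]), 'torque': array([-0.0001707 ,  0.011779  , -0.02000757]), 'gripper_force': 0.0, 'width': 1.0014666531947645}
scene [[405.32329753   0.         254.02704265]
 [  0.         405.32329753 191.63190037]
 [  0.           0.           1.        ]] [1093.40310542  256.92089114 1086.36532111] [-0.15449574  0.52155845  0.80778165 -0.22714898]
side [[440.04075693   0.         252.07455434]
 [  0.         440.04075693 181.9043492 ]
 [  0.           0.           1.        ]] [ 63.00590611 903.91231449 917.19299173] [ 0.0906718  -0.19992267  0.88553582 -0.40943358]
```

View pics/scene0.png

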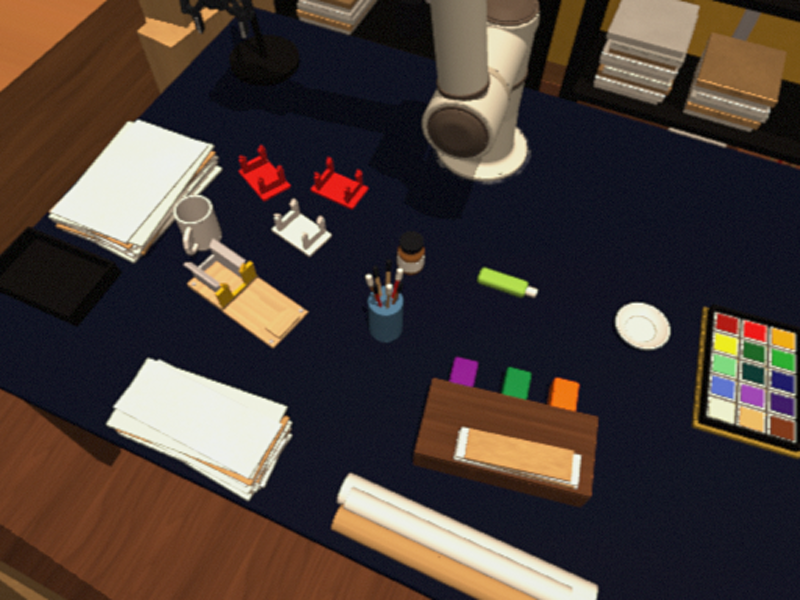

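View pics/side0.png

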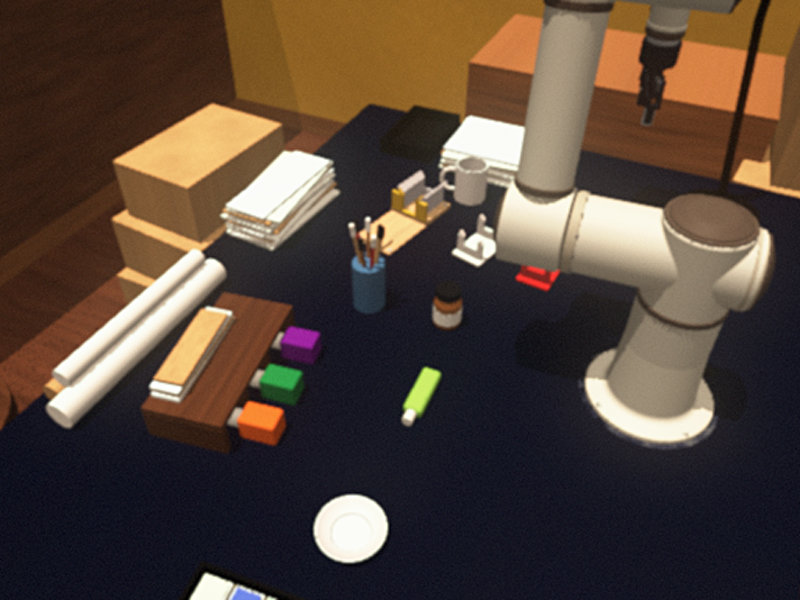

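The scene view shows the purple cap at (464,371), green at (516,382), orange at (564,392), the puller at (245,295), the white rest at (302,230) and the jar at (385,310). The side view shows the same layout, with the purple cap at (300,345). All positions are in the 800x600 pictures.

```bash
cat > h.py <<'E'
import numpy as np,cv2,pickle
from scipy.spatial.transform import Rotation as R
def rot(q): return R.from_quat(np.r_[q[1:],q[0]]).as_matrix()
def ray(c,uv):
    uv=np.atleast_2d(uv).astype(float); d=np.c_[uv,np.ones(len(uv))]@np.linalg.inv(c["K"]).T
    return d@rot(c["attitude"]).T
def plane(c,uv,z):
    d=ray(c,uv); return (c["xyz"]+d*((z-c["xyz"][2])/d[:,2])[:,None])[:,:2]
def proj(c,P):
    p=(np.atleast_2d(P)-c["xyz"])@rot(c["attitude"]); p=p@c["K"].T; return p[:,:2]/p[:,2:]
def tri(c1,u1,c2,u2):
    a,b=[ray(c,u)[0] for c,u in((c1,u1),(c2,u2))]
    A=np.c_[a,-b]; t=np.linalg.lstsq(A,c2["xyz"]-c1["xyz"],rcond=None)[0]
    p,q=c1["xyz"]+t[0]*a,c2["xyz"]+t[1]*b; return (p+q)/2,np.linalg.norm(p-q)
def mask(c,lo,hi):
    return cv2.inRange(cv2.cvtColor(c["pixels"],cv2.COLOR_RGB2HSV),np.array(lo),np.array(hi))
def big(m,n=1):
    k=sorted(cv2.findContours(m,cv2.RETR_EXTERNAL,cv2.CHAIN_APPROX_NONE)[0],key=cv2.contourArea)[::-1][:n]
    return [x[:,0,:] for x in k]
E
python3 - <<'E'
from h import *
np.set_printoptions(precision=1,suppress=True)
S=pickle.load(open("pics/scene0.pkl","rb"));D=pickle.load(open("pics/side0.pkl","rb"))
print(proj(S,[0,0,0])/.64,proj(D,[0,0,0])/.64)
P=lambda c,l,z:plane(c,np.array(l)*.64,z)
for n,lo,hi in(("purple",(135,100,50),(165,255,255)),("green",(60,120,50),(85,255,255)),("orange",(5,200,150),(16,255,255))):
    for c,nm in((S,"scene"),(D,"side")):
        for k in big(mask(c,lo,hi),2):
            r=cv2.minAreaRect(plane(c,k,44).astype(np.float32)); print(n,nm,k.mean(0)/.64,cv2.contourArea(k),np.array(r[0]),r[1:])
print("riser top corners",P(S,[(434,380),(597,415),(415,466)],68))
print("riser side",P(D,[(222,294),(291,306),(149,402)],68))
print("puller base scene",P(S,[(307,313),(275,345),(187,285)],8)); print("puller side",P(D,[(361,236),(386,250)],8))
print("rest scene",P(S,[(272,230),(310,254),(331,238)],8))
print("jar",P(S,[(386,335)],0),"ink",P(S,[(411,268)],0),"mug",P(S,[(200,240)],0),"tube",P(S,[(505,283)],10),"plate",P(S,[(641,328)],5))
for n,a,b in(("ink cap",(411,241),(449,290)),("saddleL",(292,203),(483,216)),("saddleR",(321,219),(461,231)),("jar",(386,298),(369,262))):
    print(n,tri(S,np.array(a)*.64,D,np.array(b)*.64))
E
```

```text
[[480.1 147.5]] [[647.3 391.9]]
purple scene [463.3 370.9] 255.0 [584.6 176. ] ((54.3607177734375, 46.390987396240234), 9.843302726745605)
purple scene [751.7 395.1] 117.5 [416.5 661.1] ((33.84945297241211, 34.890342712402344), 7.107105731964111)
purple side [300.2 343.5] 457.5 [582.7 194.7] ((76.50542449951172, 81.42669677734375), 9.92377758026123)
green scene [516.3 382.4] 270.0 [566. 271.] ((56.3476676940918, 46.41885757446289), 7.66715669631958)
green scene [753.5 351.7] 89.5 [324.7 653.1] ((29.773263931274414, 33.5733757019043), 7.038038730621338)
green side [280.6 383.4] 475.0 [561.9 286.8] ((76.55946350097656, 73.37010955810547), 8.306262969970703)
orange scene [564.1 394.2] 275.0 [552.6 355.9] ((57.176204681396484, 44.720489501953125), 8.882277488708496)
orange side [258.7 417.3] 378.5 [553.8 367.7] ((64.93209838867188, 61.81827163696289), 10.200363159179688)
orange side [260.9 432.8] 0.0 [533.7 389. ] ((0.0, 0.0), 0.0)
riser top corners [[634.9 137.4]
 [580.1 415.9]
 [789.2 167.2]]
riser side [[765.9 165.9]
 [631.7 138.8]
 [714.4 428.9]]
puller base scene [[ 578.1 -153.1]
 [ 666.2 -174.8]
 [ 620.6 -405. ]]
puller side [[ 654.5 -180.1]
 [ 582.2 -158.2]]
rest scene [[ 426.7 -319.9]
 [ 448.8 -215.8]
 [ 393.1 -195.2]]
jar [[554.4   7.6]] ink [[388.2 -11.2]] mug [[ 509.2 -449.9]] tube [[349.  180.5]] plate [[334.7 458.6]]
ink cap (array([381.7, -16.3,  80.3]), np.float64(2.4998020726779324))
saddleL (array([ 402.8, -270.3,   86.2]), np.float64(12.17922103663782))
saddleR (array([ 421.7, -192.2,   93.7]), np.float64(15.579966523823723))
jar (array([538.6,   1.4, 106. ]), np.float64(3.6161299066297845))
```

```bash
cat >> h.py <<'E'
def go(*pts):
    """pts: (x,y,z,yaw_deg) of TCP, yaw = heading of tool x; prints tool-frame shifts from now"""
    from cell import arm
    s=arm.state(); M=rot(s["ee_rot"]); p0=s["eef_pos"]; y0=np.degrees(np.arctan2(M[1,0],M[0,0])); last=(*p0,y0)
    print("t %.2f"%s["t"],"tcp",p0.round(1),"yaw %.2f"%y0,"tilt",M[:,2].round(3),"w %.3f"%s["width"],"F",s["force"].round(1),"q",s["joint_pos"].round(2))
    for p in pts:
        d=M.T@(np.array(p[:3])-p0)/1000; n=max(np.linalg.norm(np.subtract(p[:3],last[:3]))/41.7,abs(p[3]-last[3])/7.16)
        print(p,"->",d.round(4),"turn %.3f"%-np.radians(p[3]-y0),"rows>=%.1f"%n); last=p
def shot(n,name):
    from cell import arm
    c=arm.camera(n); pickle.dump(c,open(f"pics/{name}.pkl","wb")); cv2.imwrite(f"pics/{name}.png",cv2.resize(c["pixels"][:,:,::-1],(800,600),interpolation=cv2.INTER_CUBIC)); return c
E
python3 - <<'E'
from h import *
c=__import__("cell").arm.camera("wrist"); print(c["xyz"],rot(c["attitude"]).round(3))
go((490,-260,400,16.2))
E
```

```text
[ 236.41176585 -529.90274756  373.57756497] [[ 0.278 -0.912 -0.3  ]
 [-0.96  -0.265 -0.085]
 [-0.002  0.312 -0.95 ]]
t 0.15 tcp [ 160.4 -551.7  252.5] yaw 16.20 tilt [-0.     0.001 -1.   ] w 1.000 F [-0.4  0.5  0.3] q [-1.5   0.16  1.6  -0.    1.39 -0.21]
(490, -260, 400, 16.2) -> [ 0.3979 -0.1884 -0.1471] turn 0.000 rows>=11.1
```

Request:
apply_moves(series=[0, 0.498, -0.174, -0.13, 0, 0, 0.498, -0.174, -0.13, 0, 0, 0.498, -0.174, -0.13, 0, 0, 0.498, -0.174, -0.13, 0, 0, 0.498, -0.174, -0.13, 0, 0, 0.498, -0.174, -0.13, 0, 0, 0.498, -0.174, -0.13, 0, 0, 0.498, -0.174, -0.13, 0, 0, 0.498, -0.174, -0.13, 0, 0, 0.498, -0.174, -0.13, 0, 0, 0.498, -0.174, -0.13, 0, 0, 0.498, -0.174, -0.13, 0, 0, 0.498, -0.174, -0.13, 0, 0, 0.498, -0.174, -0.13, 0, 0, 0.498, -0.174, -0.13, 0, 0, 0.498, -0.174, -0.13, 0])

```text
t: 1.48
eef_pos: [589.8, -246.2, 382.5]
ee_rot: [-0.0, 0.99, 0.141, -0.001]
force: [0.3, -0.3, -0.4]
width: 0.996
gripper_force: 0.0
```

Run:
```python
from h import *
c=shot("wrist","w1"); print(c["K"],c["xyz"]); go((470,200,300,10.5))
```

```text
[[343.78501469   0.         263.11180324]
 [  0.         343.78501469 193.49924896]
 [  0.           0.           1.        ]] [ 665.96130479 -224.22289009  503.57967963]
t 1.53 tcp [ 589.3 -246.7  382.5] yaw 16.15 tilt [-0.002  0.    -1.   ] w 1.003 F [-0.1 -0.   0.9] q [-0.59  0.28  1.2  -0.    1.66  0.7 ]
(470, 200, 300, 10.5) -> [ 0.0098 -0.4622  0.0829] turn 0.099 rows>=11.3
```

View pics/w1.png

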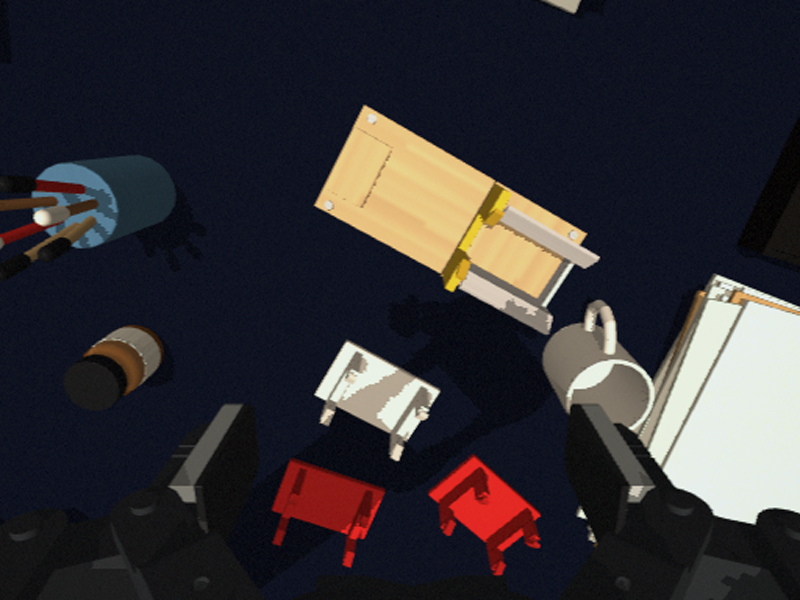

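The wrist view shows the puller: step-end corners at (364,106) and (315,207), trough-end corner at (588,235), yellow fork from (500,187) to (455,285). The white rest has base corners at (347,341), (439,390) and (315,397).

```bash
python3 - <<'E'
from h import *
np.set_printoptions(precision=1,suppress=True)
W=pickle.load(open("pics/w1.pkl","rb")); P=lambda l,z:plane(W,np.array(l)*.64,z)
def ang(a): return np.degrees(np.arctan2(a[1],a[0]))
a,b,c=P([(364,106),(315,207),(588,235)],4)
u=(a-c)/np.linalg.norm(a-c); print("puller corners",a,b,c,"W",np.linalg.norm(a-b),"L",np.linalg.norm(a-c),"yaw",ang(a-c),ang(b-a)-90)
print(" origin from end mid",(a+b)/2-111*u)
m=mask(W,(22,150,90),(32,255,255)); m[:, :250]=0
ks=[k for k in big(m,3) if cv2.contourArea(k)>20]
for k in ks: print("fork",cv2.contourArea(k),k.min(0)/.64,k.max(0)/.64,cv2.approxPolyDP(k,1.5,True)[:,0]/.64)
hsv=cv2.cvtColor(W["pixels"],cv2.COLOR_RGB2HSV)
for q in((492,205),(460,270),(440,200)): print(q,hsv[int(q[1]*.64),int(q[0]*.64)])
# rest base top outline
e=P([(347,341),(439,390),(315,397)],8)
print("rest",e,"L",np.linalg.norm(e[1]-e[0]),"W",np.linalg.norm(e[2]-e[0]),"yaw",ang(e[1]-e[0]),ang(e[2]-e[0]),"c",(e[1]+e[2])/2)
S=pickle.load(open("pics/scene0.pkl","rb"))
# puller in scene: wood contour lowest edges
print("scene puller c",proj(S,[*((a+b)/2-111*u),4])/.64)
E
python3 - <<'E'
import cv2,pickle
c=pickle.load(open("pics/w1.pkl","rb"))["pixels"][:,:,::-1]
cv2.imwrite("pics/w1c.png",cv2.resize(c[55:305,190:400],(672,800) if 0 else (504,600),interpolation=cv2.INTER_CUBIC))
E
```

```text
puller corners [ 669.7 -179.8] [ 572.  -158.4] [ 618.  -410.8] W 99.96289836929103 L 236.71838093082397 yaw 77.39867764116222 77.64250823373419
 origin from end mid [ 596.6 -277.4]
fork 138.5 [484.4 185.9] [510.9 218.8] [[510.9 193.8]
 [495.3 185.9]
 [493.8 192.2]
 [495.3 189.1]
 [500.  192.2]
 [496.9 196.9]
 [489.1 193.8]
 [484.4 203.1]
 [492.2 206.2]
 [487.5 212.5]
 [485.9 209.4]
 [484.4 218.8]
 [495.3 207.8]
 [501.6 212.5]]
fork 126.5 [457.8 209.4] [482.8 251.6] [[482.8 209.4]
 [476.6 214.1]
 [457.8 248.4]
 [464.1 251.6]
 [481.2 223.4]
 [478.1 217.2]]
fork 119.0 [443.8 251.6] [465.6 290.6] [[457.8 251.6]
 [450.  260.9]
 [454.7 264.1]
 [448.4 264.1]
 [453.1 271.9]
 [443.8 273.4]
 [448.4 278.1]
 [445.3 287.5]
 [453.1 290.6]
 [459.4 279.7]
 [454.7 275. ]
 [459.4 259.4]
 [465.6 256.2]
 [459.4 256.2]]
(492, 205) [ 21 206 110]
(460, 270) [ 21 207 216]
(440, 200) [ 19 113 234]
rest [[ 452.2 -219.4]
 [ 425.9 -323.2]
 [ 382.5 -202.8]] L 107.16530224822871 W 71.64420251986083 yaw -104.2172643722883 166.62074910298804 c [ 404.2 -263. ]
scene puller c [[248.1 299.1]]
```

View pics/w1c.png

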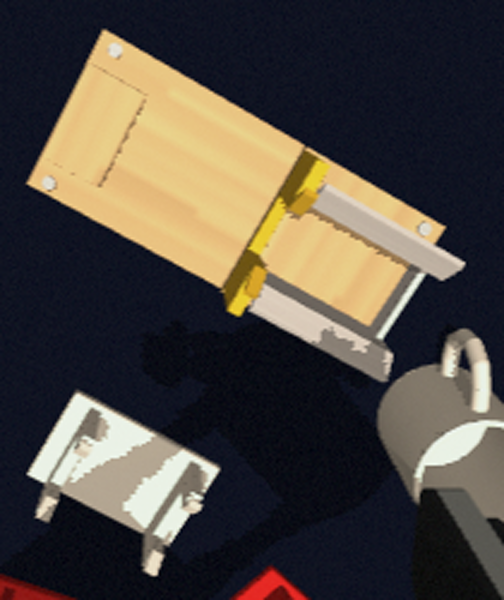

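Run:
```python
from h import *
np.set_printoptions(precision=1,suppress=True)
W=pickle.load(open("pics/w1.pkl","rb")); Pc=lambda l,z:plane(W,np.array(l)/2.4+[190,55],z)
f=Pc([(305,147),(222,288)],4); print("fork foot x=-23",f,np.linalg.norm(f[0]-f[1]),f.mean(0)+23*np.array([.218,.976]))
e=Pc([(79,392),(219,467),(28,472)],8); print("rest",e,(e[1]+e[2])/2)
tops=Pc([(85,446),(46,511),(194,501),(152,565)],59); print("saddle tops",tops,tops.mean(0),tops[[0,1]].mean(0)-tops[[2,3]].mean(0))
go((570,170,240,10.5))
```

```text
fork foot x=-23 [[ 640.3 -311.2]
 [ 543.9 -289.5]] 98.87372897665813 [ 597.1 -277.9]
rest [[ 452.4 -220.6]
 [ 426.  -323.7]
 [ 386.7 -201.9]] [ 406.4 -262.8]
saddle tops [[ 441.8 -232.9]
 [ 392.6 -220.7]
 [ 424.5 -305.6]
 [ 373.8 -293.3]] [ 408.2 -263.1] [18.  72.6]
t 1.53 tcp [ 589.3 -246.7  382.5] yaw 16.15 tilt [-0.  0. -1.] w 1.003 F [-0.1 -0.   0.9] q [-0.6  0.3  1.2 -0.   1.7  0.7]
(570, 170, 240, 10.5) -> [ 0.1 -0.4  0.1] turn 0.099 rows>=10.6
```

Request:
apply_moves(series=[0.25, 0.097, -0.406, 0.142, 0.099, 0.25, 0.097, -0.406, 0.142, 0.099, 0.25, 0.097, -0.406, 0.142, 0.099, 0.25, 0.097, -0.406, 0.142, 0.099, 0.25, 0.097, -0.406, 0.142, 0.099, 0.25, 0.097, -0.406, 0.142, 0.099, 0.25, 0.097, -0.406, 0.142, 0.099, 0.25, 0.097, -0.406, 0.142, 0.099, 0.25, 0.097, -0.406, 0.142, 0.099, 0.25, 0.097, -0.406, 0.142, 0.099, 0.25, 0.097, -0.406, 0.142, 0.099, 0.25, 0.097, -0.406, 0.142, 0.099, 0.25, 0.097, -0.406, 0.142, 0.099, 0.25, 0.097, -0.406, 0.142, 0.099])

```text
t: 2.7
eef_pos: [570.1, 169.1, 241.5]
ee_rot: [0.0, 0.996, 0.091, 0.0]
force: [0.6, -0.8, -1.2]
width: 0.75
gripper_force: 0.0
```

Run:
```python
from h import *
np.set_printoptions(precision=1,suppress=True)
c=shot("wrist","w2"); go((570,170,140,10.5))
for k in big(mask(c,(135,100,40),(165,255,255)),2):
    print(cv2.contourArea(k),k.min(0)/.64,k.max(0)/.64,cv2.approxPolyDP(k,3,True)[:,0]/.64)
```

```text
t 2.75 tcp [570.4 168.9 241.9] yaw 10.40 tilt [ 0. -0. -1.] w 0.752 F [ 0.6 -0.1  0.2] q [ 0.1  0.2  1.6 -0.   1.4  1.5]
(570, 170, 140, 10.5) -> [-0.  -0.   0.1] turn -0.002 rows>=2.4
2997.5 [367.2 175. ] [442.2 276.6] [[368.8 175. ]
 [370.3 275. ]
 [435.9 276.6]
 [442.2 176.6]]
```

View pics/w2.png

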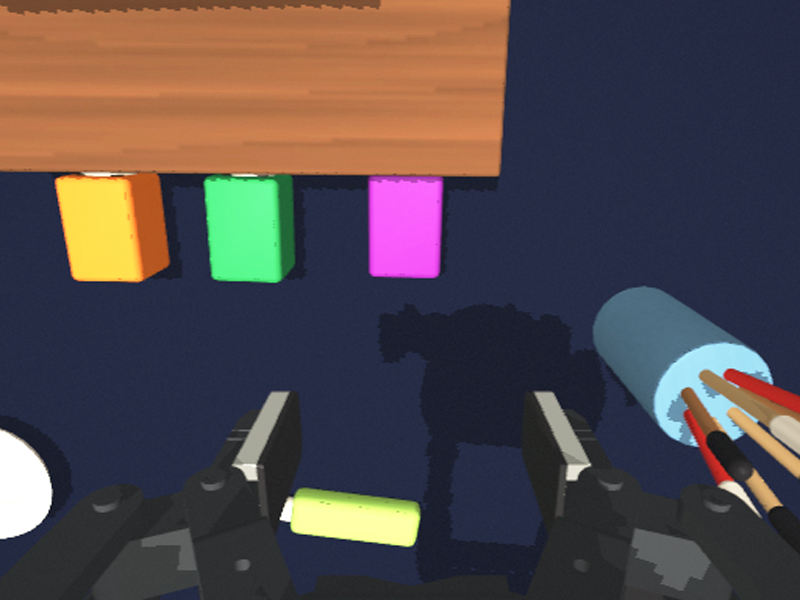

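The purple cap top spans (369,175) to (442,276), right at the board edge. The jar is well to the right, the tube is at (355,517), and the green cap's near edge is at x=293.

Run:
```python
from h import *
np.set_printoptions(precision=1,suppress=True)
c=pickle.load(open("pics/w2.pkl","rb")); P=lambda l,z:plane(c,np.array(l)*.64,z)
q=P([(369,177),(441,177),(370,275),(437,275)],44); print(q, np.linalg.norm(q[1]-q[0]),np.linalg.norm(q[2]-q[0]))
f=q[2:].mean(0); b=q[:2].mean(0); d=b-f; print("front mid",f,"back",b,"yaw",np.degrees(np.arctan2(d[1],d[0])))
r=P([(0,172),(500,176)],68); d=r[1]-r[0]; print("board edge",r,np.degrees(np.arctan2(d[1],d[0]))+90)
print("green",P([(205,178),(210,281),(281,281),(280,178)],44),"tube",P([(293,490),(300,540),(417,545),(420,500)],10))
print("jar",P([(640,288),(594,335)],40))
y=np.radians(10.7); u=np.array([np.cos(y),np.sin(y)]); g=f+27*u; print("grasp",g)
```

```text
[[615.9 202.2]
 [623.5 161.1]
 [557.9 192.4]
 [565.3 151.9]] 41.760450059672294 58.845089462718285
front mid [561.6 172.1] back [619.7 181.6] yaw 9.287419916142747
board edge [[585.3 395.2]
 [631.5 131.7]] 9.938275317606568
green [[598.2 295.7]
 [536.3 288.7]
 [544.2 245.7]
 [606.1 252.9]] tube [[365.9 225.2]
 [319.  214.2]
 [331.1 120.2]
 [374.5 126. ]]
jar [[578.9  24.7]
 [543.2  44. ]]
grasp [588.1 177.1]
```

Request:
apply_moves(series=[0.25, 0.0135, -0.005, 0.1, 0.014, 0.25, 0.0135, -0.005, 0.1, 0.014, 0.25, 0.0135, -0.005, 0.1, 0.014, 0.25, 0.0135, -0.005, 0.15, 0.014, 0.25, 0.0135, -0.005, 0.19, 0.014, 0.25, 0.0135, -0.005, 0.212, 0.014, 0.25, 0.0135, -0.005, 0.212, 0.014, 0.25, 0.0135, -0.005, 0.212, 0.014, 1, 0.0135, -0.005, 0.212, 0.014, 1, 0.0135, -0.005, 0.212, 0.014, 1, 0.0135, -0.005, 0.212, 0.014, 1, 0.0135, -0.005, 0.212, 0.014, 1, 0.0135, -0.005, 0.212, 0.014, 1, 0.0135, -0.005, 0.212, 0.014], force=70)

```text
t: 3.92
eef_pos: [585.4, 178.1, 33.2]
ee_rot: [0.0, 0.996, 0.085, 0.003]
force: [0.1, -1.2, 8.4]
width: 0.506
gripper_force: 72.6
```

Request:
apply_moves(series=[1, 0, 0, -0.003, 0, 1, -0.01, 0, -0.003, 0, 1, -0.025, 0, -0.003, 0, 1, -0.045, 0, -0.003, 0, 1, -0.065, 0, -0.003, 0, 1, -0.085, 0, -0.003, 0, 1, -0.105, 0, -0.003, 0, 1, -0.125, 0, -0.003, 0, 1, -0.14, 0, -0.003, 0, 1, -0.15, 0, -0.003, 0, 1, -0.155, 0, -0.003, 0, 1, -0.155, 0, -0.003, 0])

```text
t: 4.92
eef_pos: [428.9, 152.1, 33.3]
ee_rot: [0.0, 0.996, 0.085, -0.0]
force: [-6.2, -0.8, 8.2]
width: 0.501
gripper_force: 72.8
```

Run:
```python
from h import *
np.set_printoptions(precision=1,suppress=True)
c=shot("wrist","w3"); s=shot("side","s3"); go((430,110,33,15))
```

```text
t 5.02 tcp [429.  152.1  33.3] yaw 9.75 tilt [-0. -0. -1.] w 0.506 F [-9.7 -1.5 11.8] q [ 0.1  0.2  2.1 -0.   0.9  1.5]
(430, 110, 33, 15) -> [-0.  0.  0.] turn -0.092 rows>=1.0
```

View pics/w3.png

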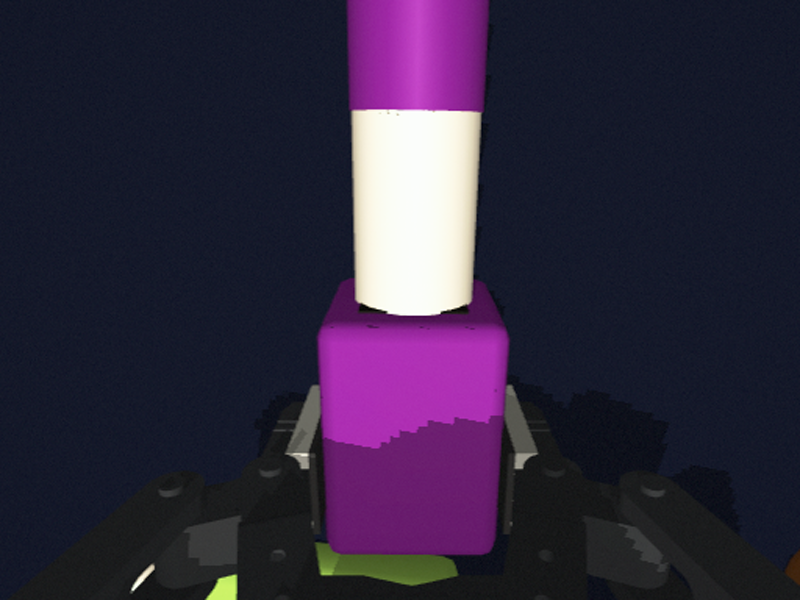

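The wrist view shows the marker fully out, with the cap at (413,430) square between the pads and the barrel straight ahead. I'll lift it, move it away from the tube, and lay it down.

Request:
apply_moves(series=[1, 0, 0, -0.015, 0, 1, 0, 0, -0.025, 0, 1, -0.005, 0.02, -0.025, 0, 1, -0.01, 0.04, -0.025, 0, 1, -0.014, 0.055, -0.025, 0, 1, -0.014, 0.055, -0.025, 0, 1, -0.014, 0.055, -0.025, 0])

```text
t: 5.6
eef_pos: [425.5, 95.1, 57.7]
ee_rot: [-0.0, 0.996, 0.084, 0.0]
force: [0.2, 0.4, -2.3]
width: 0.51
gripper_force: 71.6
```

Run:
```python
from h import *
np.set_printoptions(precision=1,suppress=True)
go((425,95,33,10)); s=shot("side","s4")
for k in big(mask(s,(135,80,40),(165,255,255)),3): print(cv2.contourArea(k),k.min(0),k.max(0))
```

```text
t 5.60 tcp [425.5  95.1  57.7] yaw 9.62 tilt [ 0.  0. -1.] w 0.510 F [ 0.2  0.4 -2.3] q [-0.1  0.1  2.1  0.   0.9  1.3]
(425, 95, 33, 10) -> [-0.  0.  0.] turn -0.007 rows>=0.6
261.5 [242 200] [268 226]
126.0 [199 193] [210 215]
96.5 [218 201] [229 214]
```

Request:
apply_moves(series=[1, 0, 0, 0.012, 0, 1, 0, 0, 0.02, 0, 1, 0, 0, 0.023, 0, 1, 0, 0, 0.025, 0, 1, 0, 0, 0.025, 0])

```text
t: 6.07
eef_pos: [424.3, 96.1, 33.3]
ee_rot: [-0.0, 0.996, 0.085, -0.002]
force: [-10.8, 0.2, 18.3]
width: 0.505
gripper_force: 73.9
```

Request:
apply_moves(series=[0.25, 0, 0, -0.001, 0, 0.25, 0, 0, -0.001, 0, 0.25, 0, 0, -0.001, 0, 0.25, 0, 0, -0.001, 0, 0.25, 0, 0, -0.04, 0, 0.25, 0, 0, -0.08, 0, 0.25, 0, 0, -0.12, 0, 0.25, 0.04, 0, -0.15, 0, 0.25, 0.06, 0, -0.18, 0, 0.25, 0.06, 0, -0.18, 0, 0.25, 0.06, 0, -0.18, 0])

```text
t: 6.98
eef_pos: [486.7, 105.6, 215.0]
ee_rot: [0.0, 0.996, 0.085, 0.003]
force: [-0.8, -0.4, -0.5]
width: 0.748
gripper_force: 0.0
```

Run:
```python
from h import *
np.set_printoptions(precision=1,suppress=True)
c=shot("wrist","w5"); go((425,95,33,10))
for k in big(mask(c,(135,80,40),(165,255,255)),4):
    print(cv2.contourArea(k),k.min(0),k.max(0),cv2.approxPolyDP(k,2,True)[:,0]/.64)
```

```text
t 7.03 tcp [484.5 105.6 212.5] yaw 9.74 tilt [ 0. -0. -1.] w 0.755 F [-0.7 -0.1 -0.8] q [-0.  -0.   1.9 -0.   1.3  1.4]
(425, 95, 33, 10) -> [-0.1  0.   0.2] turn -0.005 rows>=4.5
3084.5 [238 191] [286 265] [[378.1 300. ]
 [371.9 318.8]
 [373.4 410.9]
 [440.6 414.1]
 [446.9 348.4]
 [442.2 301.6]
 [435.9 298.4]
 [429.7 314.1]
 [398.4 315.6]
 [389.1 314.1]
 [382.8 298.4]]
1121.5 [245 117] [280 153] [[382.8 182.8]
 [384.4 234.4]
 [401.6 239.1]
 [435.9 235.9]
 [437.5 182.8]
 [418.8 187.5]]
1085.5 [236  54] [290  76] [[368.8  90.6]
 [368.8 110.9]
 [379.7 118.8]
 [445.3 118.8]
 [453.1 110.9]
 [453.1  90.6]
 [448.4  85.9]
 [376.6  84.4]]
0.0 [426 194] [426 194] [[665.6 303.1]]
```

View pics/w5.png

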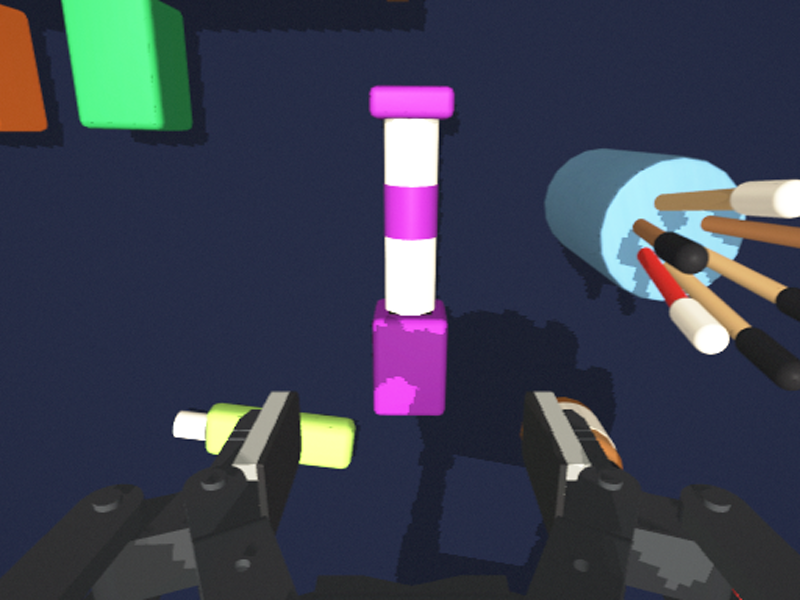

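The marker lies capped and free: cap front edge at (407,412), plug at (411,100), band centre at (410,211).

Run:
```python
from h import *
np.set_printoptions(precision=1,suppress=True)
c=pickle.load(open("pics/w5.pkl","rb")); P=lambda l,z:plane(c,np.array(l)*.64,z)
f=P([(372.5,412),(442,412)],44).mean(0); t=P([(369,88),(453,88)],44).mean(0); e=P([(369,108),(453,108)],44).mean(0)
d=t-f; L=np.linalg.norm(d); u=d/L; print(f,t,L,"plug",np.linalg.norm(t-e),"yaw",np.degrees(np.arctan2(u[1],u[0])))
o=(f-0.5*u)+119*u; print("barrel origin",o,"from tail",t-71*u); g=o-5*u; print(g)
go((*g,75,10.3),(*g,26,10.3))
```

```text
[401.2  93.1] [583.7 122. ] 184.7421887146543 plug 9.541349867804996 yaw 8.983197567133159
barrel origin [518.3 111.7] from tail [513.6 110.9]
[513.3 110.9]
t 7.03 tcp [484.5 105.6 212.5] yaw 9.74 tilt [ 0. -0. -1.] w 0.755 F [-0.7 -0.1 -0.8] q [-0.  -0.   1.9 -0.   1.3  1.4]
(np.float64(513.3286970757682), np.float64(110.86977308669154), 75, 10.3) -> [ 0.  -0.   0.1] turn -0.010 rows>=3.4
(np.float64(513.3286970757682), np.float64(110.86977308669154), 26, 10.3) -> [ 0.  -0.   0.2] turn -0.010 rows>=1.2
```

Request:
apply_moves(series=[0.25, 0.027, 0, 0.03, 0.008, 0.25, 0.027, 0, 0.07, 0.008, 0.25, 0.027, 0, 0.11, 0.008, 0.25, 0.027, 0, 0.15, 0.008, 0.25, 0.027, 0, 0.175, 0.008, 0.25, 0.027, 0, 0.185, 0.008, 0.25, 0.027, 0, 0.185, 0.008, 0.25, 0.027, 0, 0.185, 0.008, 1, 0.027, 0, 0.185, 0.008, 1, 0.027, 0, 0.185, 0.008, 1, 0.027, 0, 0.185, 0.008, 1, 0.027, 0, 0.185, 0.008, 1, 0.027, 0, 0.185, 0.008, 1, 0.027, 0, 0.185, 0.008, 1, 0.027, 0, 0.185, 0.008], force=80)

```text
t: 8.28
eef_pos: [512.4, 110.2, 29.6]
ee_rot: [0.0, 0.997, 0.081, 0.002]
force: [-2.3, 0.0, 7.3]
width: 0.324
gripper_force: 78.2
```

Run:
```python
from h import *
np.set_printoptions(precision=1,suppress=True)
c=shot("wrist","w6"); go((515,111,27,10))
h=c["pixels"].copy()
for k in big(mask(c,(135,80,40),(165,255,255)),4):
    print(cv2.contourArea(k),k.min(0)/.64,k.max(0)/.64)
```

```text
t 8.33 tcp [512.3 110.2  29.5] yaw 9.27 tilt [ 0. -0. -1.] w 0.325 F [-2.5  0.8  7.6] q [-0.   0.3  1.9  0.   0.9  1.4]
(515, 111, 27, 10) -> [ 0. -0.  0.] turn -0.013 rows>=0.1
7284.0 [301.6 145.3] [520.3 231.2]
4790.5 [351.6 351.6] [470.3 485.9]
226.0 [462.5 535.9] [479.7 575. ]
221.5 [342.2 535.9] [359.4 575. ]
```

Run:
```python
from h import *
np.set_printoptions(precision=1,suppress=True)
c=pickle.load(open("pics/w6.pkl","rb")); P=lambda l,z:plane(c,np.array(l)*.64,z)
p=np.array([512.3,110.2]); u=np.array([np.cos(np.radians(9.27)),np.sin(np.radians(9.27))]); v=np.array([-u[1],u[0]])
for nm,q,z in(("tail far",(411,145.3),44),("mouth top",(411,351.6),42),("plug L",(301.6,165),40),("plug R",(520.3,165),40),("front",(411,485.9),44)):
    d=P([q],z)[0]-p; print(nm,d@u,d@v)
for x in range(255,270,5): print([tuple(c["pixels"][r,x]) for r in range(86,156,6)])
```

```text
tail far 75.62510799907672 -0.19972391394493338
mouth top 32.021314144384604 -0.1655534203384699
plug L 71.72939919627585 21.74093284289427
plug R 71.69738837902212 -22.11563281676518
front -1.3920747962421574 -0.1394305414638529
[(np.uint8(31), np.uint8(35), np.uint8(58)), (np.uint8(32), np.uint8(38), np.uint8(58)), (np.uint8(117), np.uint8(32), np.uint8(124)), (np.uint8(208), np.uint8(59), np.uint8(216)), (np.uint8(235), np.uint8(83), np.uint8(238)), (np.uint8(238), np.uint8(86), np.uint8(240)), (np.uint8(234), np.uint8(80), np.uint8(237)), (np.uint8(231), np.uint8(76), np.uint8(234)), (np.uint8(226), np.uint8(68), np.uint8(230)), (np.uint8(212), np.uint8(60), np.uint8(219)), (np.uint8(170), np.uint8(47), np.uint8(177)), (np.uint8(255), np.uint8(255), np.uint8(255))]
[(np.uint8(31), np.uint8(39), np.uint8(59)), (np.uint8(29), np.uint8(34), np.uint8(55)), (np.uint8(117), np.uint8(32), np.uint8(124)), (np.uint8(211), np.uint8(61), np.uint8(216)), (np.uint8(235), np.uint8(83), np.uint8(238)), (np.uint8(238), np.uint8(85), np.uint8(240)), (np.uint8(234), np.uint8(80), np.uint8(237)), (np.uint8(231), np.uint8(76), np.uint8(234)), (np.uint8(226), np.uint8(68), np.uint8(230)), (np.uint8(212), np.uint8(60), np.uint8(219)), (np.uint8(170), np.uint8(46), np.uint8(176)), (np.uint8(255), np.uint8(255), np.uint8(255))]
[(np.uint8(31), np.uint8(38), np.uint8(58)), (np.uint8(31), np.uint8(37), np.uint8(57)), (np.uint8(117), np.uint8(33), np.uint8(122)), (np.uint8(210), np.uint8(60), np.uint8(215)), (np.uint8(235), np.uint8(83), np.uint8(238)), (np.uint8(237), np.uint8(85), np.uint8(240)), (np.uint8(233), np.uint8(80), np.uint8(237)), (np.uint8(230), np.uint8(74), np.uint8(233)), (np.uint8(226), np.uint8(69), np.uint8(230)), (np.uint8(211), np.uint8(59), np.uint8(217)), (np.uint8(169), np.uint8(44), np.uint8(177)), (np.uint8(255), np.uint8(255), np.uint8(255))]
```

View pics/w6.png

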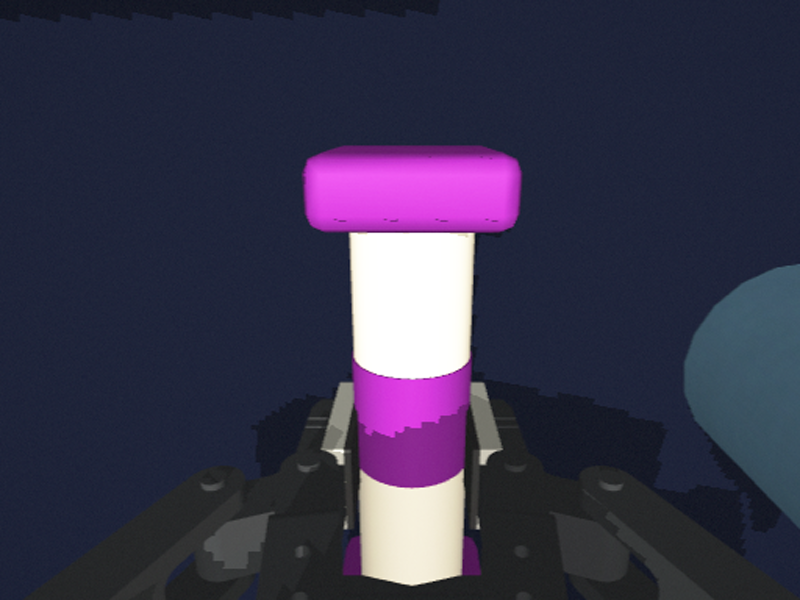

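The wrist view shows the barrel gripped squarely, with the plug at (411,190) and the band between the pads. The TCP sits about 4.5 mm capward of the barrel origin.

Run:
```python
from h import *
np.set_printoptions(precision=4,suppress=True)
go((512.3,110.2,250,9.27),(460,-170,300,77.4))
```

```text
t 8.33 tcp [512.3 110.2  29.5] yaw 9.27 tilt [ 0.003 -0.    -1.   ] w 0.325 F [-2.5  0.8  7.6] q [-0.02  0.33  1.89  0.    0.92  1.39]
(512.3, 110.2, 250, 9.27) -> [ 0.0007  0.0001 -0.2205] turn 0.000 rows>=5.3
(460, -170, 300, 77.4) -> [-0.0959  0.2683 -0.2706] turn -1.189 rows>=9.5
```

Request:
apply_moves(series=[1, 0, 0, -0.02, 0, 1, 0, 0, -0.05, 0, 1, 0, 0, -0.09, 0, 1, 0, 0, -0.13, 0, 1, 0, 0, -0.17, 0, 1, 0, 0, -0.21, 0, 1, 0, 0, -0.24, 0, 1, -0.01, 0.03, -0.26, -0.1, 1, -0.022, 0.06, -0.27, -0.22, 1, -0.034, 0.095, -0.27, -0.34, 1, -0.046, 0.13, -0.27, -0.46, 1, -0.058, 0.16, -0.27, -0.58, 1, -0.07, 0.195, -0.27, -0.7, 1, -0.08, 0.225, -0.27, -0.82, 1, -0.09, 0.25, -0.27, -0.94, 1, -0.096, 0.268, -0.27, -1.06, 1, -0.096, 0.268, -0.27, -1.15, 1, -0.096, 0.268, -0.27, -1.189, 1, -0.096, 0.268, -0.27, -1.189, 1, -0.096, 0.268, -0.27, -1.189])

```text
t: 10.0
eef_pos: [459.0, -169.7, 297.5]
ee_rot: [0.0, 0.781, 0.625, 0.0]
force: [0.5, 1.1, -1.9]
width: 0.326
gripper_force: 79.3
```

Run:
```python
from h import *
c=shot("wrist","w7"); go((599,-268.7,150,77.4))
```

```text
t 10.05 tcp [ 459.1 -169.5  297.5] yaw 77.33 tilt [ 0. -0. -1.] w 0.321 F [-0.  -0.5 -2.3] q [-0.6  -0.1   1.77  0.    1.47 -0.38]
(599, -268.7, 150, 77.4) -> [-0.0661  0.1582  0.1476] turn -0.001 rows>=5.4
```

View pics/w7.png

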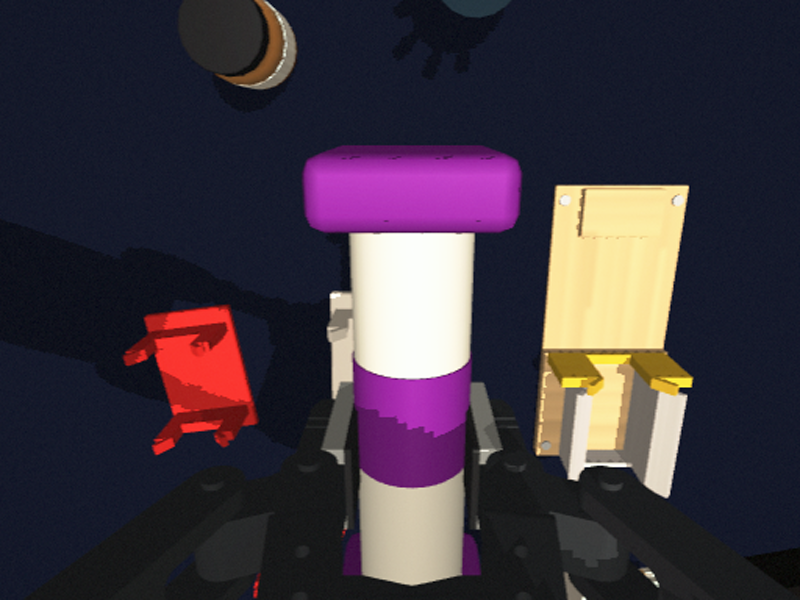

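The view shows the puller at right, with base end corners at (556,185) and (689,186), fork foot from (545,349) to (665,350), and trough-end corner at (537,455). The rest is hidden behind the marker.

Run:
```python
from h import *
np.set_printoptions(precision=1,suppress=True)
c=pickle.load(open("pics/w7.pkl","rb")); P=lambda l,z:plane(c,np.array(l)*.64,z)
# refine with the wood mask: row-wise left/right edges of base between end and fork
hs=cv2.cvtColor(c["pixels"],cv2.COLOR_RGB2HSV)
m=((hs[...,2]>120)&(hs[...,1]>50)&(hs[...,0]<32)).astype(np.uint8); m[:,:340]=0
E=[]
for r in range(125,218,4):
    x=np.flatnonzero(m[r]); E.append(((x[0]-.5,r),(x[-1]+.5,r)))
E=np.array(E); l=P(E[:,0]/.64,4); r=P(E[:,1]/.64,4)
for nm,q in(("L",l),("R",r)):
    v=cv2.fitLine(q.astype(np.float32),cv2.DIST_HUBER,0,.01,.01).ravel(); print(nm,np.degrees(np.arctan2(v[1],v[0])),v[2:])
print("width",np.linalg.norm(l-r,axis=1).mean()*np.cos(0))
col=m[:,395:420]; print("rows",[np.flatnonzero(col[:,i])[0] for i in (0,12,24)])
u=np.array([np.cos(np.radians(77.4)),np.sin(np.radians(77.4))]);n=np.array([-u[1],u[0]])
mid=(l+r).mean(0)/2; print("mid",mid,"lateral offset of (597,-278) from axis",(np.array([597,-278])-mid)@n)
e=P([(556,185),(689,186)],4); f=P([(545,349),(665,350)],4); print(e,f,"origin along:",(e.mean(0)-[597,-278])@u-111,(f.mean(0)-[597,-278])@u+23,(P([(537,455)],4)[0]-[597,-278])@u+121)
print("lat e,f",(e.mean(0)-[597,-278])@n,(f.mean(0)-[597,-278])@n)
# fork prongs' tops: inner edges of the slot
```

```text
L 77.15479 [ 560.5 -211.5]
R 77.37348 [ 655.5 -252.2]
width 101.67972877415554
rows [np.int64(119), np.int64(119), np.int64(119)]
mid [ 607.9 -232.2] lateral offset of (597,-278) from axis 0.639893507666823
[[ 573.7 -157.6]
 [ 672.1 -180.6]] [[ 546.1 -289.5]
 [ 644.  -312.6]] origin along: 0.8900404783652505 0.036951072652811945 -4.333841641611301
lat e,f -1.492217203123793 -3.090532609365606
```

Request:
apply_moves(series=[1, -0.015, 0.035, 0.01, 0, 1, -0.03, 0.07, 0.03, 0, 1, -0.045, 0.105, 0.06, 0, 1, -0.06, 0.14, 0.09, 0, 1, -0.066, 0.159, 0.125, 0, 1, -0.066, 0.159, 0.155, 0, 1, -0.066, 0.159, 0.167, 0, 1, -0.066, 0.159, 0.167, 0, 1, -0.066, 0.159, 0.167, 0])

```text
t: 10.8
eef_pos: [599.7, -268.2, 130.7]
ee_rot: [-0.0, 0.78, 0.625, -0.0]
force: [-0.8, -0.0, -1.9]
width: 0.325
gripper_force: 79.9
```

Run:
```python
from h import *
np.set_printoptions(precision=4,suppress=True)
S=shot("scene","s8"); D=shot("side","d8"); go((600.1,-268.9,90,77.3))
a=S["pixels"][125:235,100:230,::-1]; b=D["pixels"][70:180,200:330,::-1]
cv2.imwrite("pics/both8.png",np.hstack([cv2.resize(x,(400,338),interpolation=cv2.INTER_CUBIC) for x in(a,b)]))
```

```text
t 10.90 tcp [ 601.3 -269.4  134. ] yaw 77.41 tilt [ 0.004 -0.003 -1.   ] w 0.322 F [ 1.   0.2 -2.1] q [-0.6   0.47  1.45  0.    1.21 -0.38]
(600.1, -268.9, 90, 77.3) -> [ 0.0003 -0.0015  0.044 ] turn 0.002 rows>=1.1
```

Run:
```python
from h import *
from cell import arm
for i in range(4):
    arm.camera("wrist"); s=arm.state(); print(s["t"],s["eef_pos"].round(1),s["ee_rot"].round(4))
```

```text
10.95 [ 601.4 -269.6  134.2] [0.0029 0.7804 0.6253 0.0009]
11.0 [ 601.3 -269.6  134. ] [0.0027 0.7804 0.6253 0.0008]
11.05 [ 601.1 -269.5  133.5] [2.400e-03 7.804e-01 6.253e-01 7.000e-04]
11.1 [ 600.8 -269.4  132.9] [1.900e-03 7.804e-01 6.252e-01 6.000e-04]
```

Request:
apply_moves(series=[1, 0, 0, 0.01, 0, 1, 0, 0, 0.025, 0, 1, 0, 0, 0.04, 0, 1, 0, 0, 0.05, 0, 1, 0, 0, 0.055, 0, 1, 0, 0, 0.055, 0, 1, 0, 0, 0.055, 0, 1, 0, 0, 0.055, 0])

```text
t: 11.77
eef_pos: [600.7, -269.4, 76.4]
ee_rot: [0.001, 0.78, 0.625, 0.0]
force: [0.8, -1.1, -2.5]
width: 0.326
gripper_force: 79.9
```

Run:
```python
from h import *
np.set_printoptions(precision=4,suppress=True)
S=shot("scene","s9"); D=shot("side","d9"); go((600.1,-268.9,42,77.3))
a=S["pixels"][125:235,100:230,::-1]; b=D["pixels"][70:180,200:330,::-1]
cv2.imwrite("pics/both9.png",np.hstack([cv2.resize(x,(400,338),interpolation=cv2.INTER_CUBIC) for x in(a,b)]))
```

```text
t 11.87 tcp [ 600.7 -269.4   76.5] yaw 77.39 tilt [ 0.002 -0.001 -1.   ] w 0.324 F [-0.2 -1.3 -1.7] q [-0.6   0.54  1.48  0.    1.12 -0.38]
(600.1, -268.9, 42, 77.3) -> [ 0.0004 -0.0007  0.0345] turn 0.002 rows>=0.8
```

Request:
apply_moves(series=[1, 0, 0, 0.006, 0, 1, 0, 0, 0.012, 0, 1, 0, 0, 0.018, 0, 1, 0, 0, 0.024, 0, 1, 0, 0, 0.028, 0, 1, 0, 0, 0.032, 0, 1, 0, 0, 0.034, 0, 1, 0, 0, 0.034, 0])

```text
t: 12.53
eef_pos: [600.0, -268.9, 41.6]
ee_rot: [-0.0, 0.78, 0.625, -0.0]
force: [-1.3, 0.7, 1.1]
width: 0.327
gripper_force: 80.2
```

Run:
```python
from h import *
np.set_printoptions(precision=4,suppress=True)
S=shot("scene","s9"); D=shot("side","d9"); go((600.1,-268.9,42,77.3))
a=S["pixels"][125:235,100:230,::-1]; b=D["pixels"][70:180,200:330,::-1]
cv2.imwrite("pics/both9.png",np.hstack([cv2.resize(x,(400,338),interpolation=cv2.INTER_CUBIC) for x in(a,b)]))
for c,lab in((S,"scene"),(D,"side")):
    for k in big(mask(c,(135,60,30),(170,255,255))[:, :400],4): print(lab,cv2.contourArea(k),k.min(0),k.max(0))
u=np.array([.2193,.9757]); o=np.array([600.5,-269.2])+4.5*u
for x,z in((-119,34),(-55,34),(55,34),(71,34)): print(x,proj(S,[*(o+x*u),z]),proj(D,[*(o+x*u),z]))
```

```text
t 12.63 tcp [ 600.1 -268.9   41.6] yaw 77.40 tilt [ 0. -0. -1.] w 0.322 F [-1.8  1.5  1.4] q [-0.6   0.59  1.48 -0.    1.07 -0.38]
(600.1, -268.9, 42, 77.3) -> [ 0.0001  0.     -0.0004] turn 0.002 rows>=0.0
scene 136.0 [126 162] [141 180]
scene 117.0 [168 191] [181 207]
scene 61.5 [156 182] [166 194]
scene 0.0 [167   6] [167   6]
side 88.0 [238 136] [249 151]
side 42.0 [268 116] [278 123]
side 33.5 [250 132] [258 140]
side 6.0 [263 120] [266 123]
-119 [[132.1059 169.6195]] [[274.9913 121.6683]]
-55 [[146.7273 179.8723]] [[264.6031 129.2525]]
55 [[172.957 198.265]] [[245.5194 143.1853]]
71 [[176.8935 201.0254]] [[242.6043 145.3135]]
```

Request:
apply_moves(series=[1, 0.002, 0, 0, 0, 1, 0.005, 0, 0, 0, 1, 0.008, 0, 0, 0, 1, 0.011, 0, 0, 0, 1, 0.014, 0, 0, 0, 1, 0.017, 0, 0, 0, 1, 0.02, 0, 0, 0, 1, 0.024, 0, 0, 0, 1, 0.028, 0, 0, 0, 1, 0.032, 0, 0, 0, 1, 0.032, 0, 0, 0, 1, 0.032, 0, 0, 0], force=100)

```text
t: 13.63
eef_pos: [607.2, -238.2, 41.8]
ee_rot: [0.001, 0.78, 0.625, -0.0]
force: [-1.3, -3.9, 2.4]
width: 0.314
gripper_force: 99.3
```

Run:
```python
from h import *
np.set_printoptions(precision=4,suppress=True)
S=shot("scene","s10"); D=shot("side","d10"); go((600.1,-268.9,42,77.3))
for c,lab in((S,"scene"),(D,"side")):
    for k in big(mask(c,(135,60,30),(170,255,255))[:, :400],4): print(lab,cv2.contourArea(k),k.min(0),k.max(0))
```

```text
t 13.73 tcp [ 607.2 -238.2   41.8] yaw 77.42 tilt [ 0.001 -0.002 -1.   ] w 0.317 F [-1.1 -5.3  2.5] q [-0.56  0.58  1.5  -0.    1.06 -0.34]
(600.1, -268.9, 42, 77.3) -> [-0.0315 -0.0003 -0.0001] turn 0.002 rows>=0.8
scene 185.5 [130 163] [148 181]
scene 118.0 [176 196] [189 212]
scene 62.0 [164 188] [174 199]
scene 0.0 [166   6] [166   6]
side 79.5 [262 117] [277 125]
side 27.5 [245 136] [252 144]
side 22.5 [237 142] [242 149]
side 8.5 [231 142] [233 147]
```

Request:
apply_moves(series=[1, 0.006, 0, 0, 0, 1, 0.012, 0, 0, 0, 1, 0.018, 0, 0, 0, 1, 0.024, 0, 0, 0, 1, 0.03, 0, 0, 0, 1, 0.036, 0, 0, 0, 1, 0.042, 0, 0, 0, 1, 0.048, 0, 0, 0, 1, 0.052, 0, 0, 0, 1, 0.052, 0, 0, 0, 1, 0.052, 0, 0, 0])

```text
t: 14.65
eef_pos: [618.4, -186.7, 41.3]
ee_rot: [0.0, 0.78, 0.625, -0.0]
force: [-0.3, 0.3, -1.5]
width: 0.32
gripper_force: 98.8
```

Run:
```python
from h import *
np.set_printoptions(precision=4,suppress=True)
S=shot("scene","s11"); D=shot("side","d11"); go((600.1,-268.9,42,77.3))
for c,lab in((S,"scene"),(D,"side")):
    for k in big(mask(c,(135,60,30),(170,255,255))[:, :400],4): print(lab,cv2.contourArea(k),k.min(0),k.max(0))
a=S["pixels"][125:235,100:230,::-1]; b=D["pixels"][70:180,200:330,::-1]
cv2.imwrite("pics/both11.png",np.hstack([cv2.resize(x,(400,338),interpolation=cv2.INTER_CUBIC) for x in(a,b)]))
```

```text
t 14.75 tcp [ 618.3 -187.2   41.3] yaw 77.38 tilt [ 0. -0. -1.] w 0.320 F [ 0.   0.3 -1.6] q [-0.48  0.57  1.52 -0.    1.05 -0.26]
(600.1, -268.9, 42, 77.3) -> [-0.0837  0.0001 -0.0006] turn 0.001 rows>=2.0
scene 257.0 [127 162] [152 181]
scene 158.5 [189 204] [203 223]
scene 67.0 [177 197] [187 208]
scene 0.0 [170   7] [170   7]
side 129.0 [260 116] [278 133]
side 46.5 [221 149] [227 162]
side 19.0 [237 143] [242 149]
side 12.5 [183 228] [189 234]
```

Request:
apply_moves(series=[1, 0, 0, -0.02, 0, 1, 0, 0, -0.05, 0, 1, 0, 0, -0.09, 0, 1, -0.01, -0.02, -0.13, 0, 1, -0.02, -0.045, -0.17, 0, 1, -0.028, -0.063, -0.2, 0, 1, -0.028, -0.063, -0.209, 0, 1, -0.028, -0.063, -0.209, 0, 1, -0.028, -0.063, -0.209, 0, 1, -0.028, -0.063, -0.209, 0, 1, -0.028, -0.063, -0.209, 0, 1, -0.028, -0.063, -0.209, 0])

```text
t: 15.75
eef_pos: [550.3, -199.8, 247.7]
ee_rot: [-0.002, 0.78, 0.625, -0.001]
force: [0.2, -0.2, -1.9]
width: 0.317
gripper_force: 99.2
```

Run:
```python
from h import *
np.set_printoptions(precision=1,suppress=True)
c=shot("wrist","w12"); S=shot("scene","s12"); go((406.4,-267.4,130,76.1))
print("pred rest px",proj(c,[407.5,-263,8]))
hs=cv2.cvtColor(c["pixels"],cv2.COLOR_RGB2HSV)
m=((hs[...,2]>110)&(hs[...,1]<70)).astype(np.uint8)*255; m[:,195:]=0
for k in big(m,3): print(cv2.contourArea(k),k.min(0),k.max(0),cv2.approxPolyDP(k,2,True)[:,0].tolist())
for k in big(mask(S,(135,60,30),(170,255,255))[:, :400],4): print("scene",cv2.contourArea(k),k.min(0),k.max(0))
a=c["pixels"][150:360,20:280,::-1]; b=S["pixels"][125:235,90:226,::-1]
cv2.imwrite("pics/both12.png",np.hstack([cv2.resize(x,(400,323),interpolation=cv2.INTER_CUBIC) for x in(a,b)]))
```

```text
t 15.85 tcp [ 550.5 -200.   248.7] yaw 77.42 tilt [-0.  0. -1.] w 0.322 F [ 0.   0.8 -2.1] q [-0.6  0.2  1.6  0.   1.4 -0.3]
(406.4, -267.4, 130, 76.1) -> [-0.1 -0.1  0.1] turn 0.023 rows>=4.8
pred rest px [[156.  238.1]]
5918.0 [105 192] [186 296] [[121, 192], [121, 206], [105, 221], [107, 229], [123, 226], [127, 268], [115, 284], [114, 294], [128, 290], [133, 280], [156, 280], [163, 282], [160, 291], [168, 296], [169, 292], [173, 291], [176, 280], [186, 278], [182, 194]]
837.5 [29  0] [76 42] [[73, 1], [55, 0], [57, 18], [53, 27], [46, 35], [29, 39], [56, 42], [68, 36], [75, 24], [76, 12]]
0.0 [25 38] [25 38] [[25, 38]]
scene 256.0 [127 162] [152 180]
scene 184.5 [188 143] [203 164]
scene 75.5 [174 135] [185 148]
scene 0.0 [150  11] [150  11]
```

View pics/both12.png

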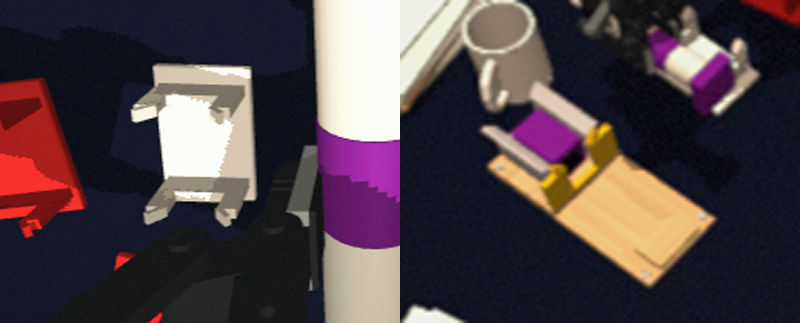

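The cap lies alone in the trough behind the yellow fork. The white rest at (200,135) in the crop is clear, with base corners at (121,192), (182,194) and (186,280) in native pixels.

Run:
```python
from h import *
np.set_printoptions(precision=1,suppress=True)
c=pickle.load(open("pics/w12.pkl","rb"))
e=plane(c,[(120.5,192),(182,193.5),(186.5,280)],8)
d=e[1]-e[2]; w=e[1]-e[0]
print(e,"L",np.linalg.norm(d),"W",np.linalg.norm(w),"yaw",np.degrees(np.arctan2(d[1],d[0])),np.degrees(np.arctan2(w[1],w[0]))+90)
print("c",(e[0]+e[2])/2, "from top edge",(e[0]+e[1])/2-55*d/np.linalg.norm(d))
f=lambda x,y:(20+x/1.538,150+y/1.538)
t=plane(c,[f(143,118),f(222,120),f(158,218),f(230,220)],58); print(t,t.mean(0),(t[1]-t[0]))
go((408.5,-267,130,76.3),(408.5,-267,53,76.3))
```

```text
[[ 386.7 -201.1]
 [ 452.6 -217.5]
 [ 426.1 -323.9]] L 109.66124744899115 W 67.89473598572 yaw 76.0148946393864 75.97559919674677
c [ 406.4 -262.5] from top edge [ 406.4 -262.7]
[[ 392.1 -222.6]
 [ 441.1 -234.9]
 [ 376.1 -295.1]
 [ 423.7 -307.3]] [ 408.2 -265. ] [ 49.  -12.3]
t 15.85 tcp [ 550.5 -200.   248.7] yaw 77.42 tilt [-0.  0. -1.] w 0.322 F [ 0.   0.8 -2.1] q [-0.6  0.2  1.6  0.   1.4 -0.3]
(408.5, -267, 130, 76.3) -> [-0.1 -0.1  0.1] turn 0.020 rows>=4.7
(408.5, -267, 53, 76.3) -> [-0.1 -0.1  0.2] turn 0.020 rows>=1.8
```

Run:
```python
from h import *
c=pickle.load(open("pics/w12.pkl","rb"))
for n in("w6","w7","w12"):
    k=big(mask(pickle.load(open(f"pics/{n}.pkl","rb")),(135,80,40),(165,255,255))[:250])[0]; print(n,k.min(0)/.64,k.max(0)/.64)
np.set_printoptions(precision=4,suppress=True)
from cell import arm
s=arm.state(); M=rot(s["ee_rot"]); print(s["eef_pos"],(M.T@(np.array([406.1,-267.3,130])-s["eef_pos"])))
```

```text
w6 [301.5625 145.3125] [520.3125 231.25  ]
w7 [301.5625 145.3125] [521.875 231.25 ]
w12 [301.5625 145.3125] [520.3125 231.25  ]
[ 550.5327 -200.0477  248.6577] [ -97.1987 -126.0238  118.8854]
```

Request:
apply_moves(series=[1, -0.025, -0.032, 0.01, 0.025, 1, -0.05, -0.064, 0.03, 0.025, 1, -0.075, -0.096, 0.06, 0.025, 1, -0.097, -0.126, 0.09, 0.025, 1, -0.097, -0.126, 0.11, 0.025, 1, -0.097, -0.126, 0.119, 0.025, 1, -0.097, -0.126, 0.119, 0.025, 1, -0.097, -0.126, 0.119, 0.025, 1, -0.097, -0.126, 0.119, 0.025, 1, -0.097, -0.126, 0.119, 0.025])

```text
t: 16.68
eef_pos: [408.5, -268.4, 133.3]
ee_rot: [0.002, 0.788, 0.616, 0.0]
force: [0.4, 0.7, -1.2]
width: 0.317
gripper_force: 99.4
```

Run:
```python
from h import *
from cell import arm
go((406.1,-267.3,75,76)); c=arm.camera("side"); go((406.1,-267.3,53,76))
```

```text
t 16.68 tcp [ 408.5 -268.4  133.3] yaw 76.05 tilt [ 0.003 -0.003 -1.   ] w 0.317 F [ 0.4  0.7 -1.2] q [-0.83  0.06  1.95  0.    1.12 -0.59]
(406.1, -267.3, 75, 76) -> [ 0.0006 -0.0028  0.0583] turn 0.001 rows>=1.4
t 16.73 tcp [ 408.2 -268.3  133.1] yaw 76.04 tilt [ 0.002 -0.003 -1.   ] w 0.318 F [-0.3 -0.8 -1.2] q [-0.83  0.06  1.95  0.    1.12 -0.59]
(406.1, -267.3, 53, 76) -> [ 0.0006 -0.0025  0.0801] turn 0.001 rows>=1.9
```

Request:
apply_moves(series=[1, 0, 0, 0.01, 0, 1, 0, 0, 0.025, 0, 1, 0, 0, 0.04, 0, 1, 0, 0, 0.05, 0, 1, 0, 0, 0.055, 0, 1, 0, 0, 0.055, 0, 1, 0, 0, 0.055, 0, 1, 0, 0, 0.055, 0, 1, 0, 0, 0.055, 0])

```text
t: 17.48
eef_pos: [407.1, -268.2, 77.2]
ee_rot: [0.001, 0.788, 0.615, 0.0]
force: [0.2, 0.1, -2.1]
width: 0.318
gripper_force: 99.4
```

Request:
apply_moves(series=[1, 0, 0, 0.006, 0, 1, 0, 0, 0.012, 0, 1, 0, 0, 0.017, 0, 1, 0, 0, 0.021, 0, 1, 0, 0, 0.023, 0, 1, 0, 0, 0.023, 0, 1, 0, 0, 0.023, 0, 1, 0, 0, 0.023, 0])

```text
t: 18.15
eef_pos: [406.6, -267.7, 53.2]
ee_rot: [0.0, 0.788, 0.615, 0.0]
force: [-0.8, -0.1, -0.9]
width: 0.319
gripper_force: 99.8
```

Run:
```python
from h import *
go((406.1,-267.3,53,76)); shot("wrist","w15")
```

```text
t 18.15 tcp [ 406.6 -267.7   53.2] yaw 75.96 tilt [ 0. -0. -1.] w 0.319 F [-0.8 -0.1 -0.9] q [-0.83  0.2   1.99  0.    0.95 -0.59]
(406.1, -267.3, 53, 76) -> [ 0.0003 -0.0006  0.0002] turn -0.001 rows>=0.0
```

Request:
apply_moves(series=[0.4, 0, 0, 0, 0, 0.4, 0, 0, 0, 0, 0.4, 0, 0, 0, 0, 0.4, 0, 0, 0, 0, 0.4, 0, 0, -0.01, 0, 0.4, 0, 0, -0.03, 0, 0.4, 0, 0, -0.06, 0, 0.4, 0, 0, -0.1, 0, 0.4, 0, 0, -0.14, 0, 0.4, 0.03, 0, -0.18, 0, 0.4, 0.04, 0, -0.2, 0, 0.4, 0.04, 0, -0.2, 0, 0.4, 0.04, 0, -0.2, 0, 0.4, 0.04, 0, -0.2, 0])

```text
t: 19.37
eef_pos: [415.9, -228.7, 252.9]
ee_rot: [-0.0, 0.788, 0.615, -0.0]
force: [0.2, 0.8, 0.1]
width: 0.597
gripper_force: 0.0
```

Run:
```python
from h import *
np.set_printoptions(precision=1,suppress=True)
c=shot("wrist","w16"); S=shot("scene","s16"); go((406,-267,250,76))
for k in big(mask(c,(135,80,40),(165,255,255)),3): print(cv2.contourArea(k),k.min(0),k.max(0),cv2.approxPolyDP(k,1.5,True)[:,0].tolist())
u=np.array([np.cos(np.radians(76)),np.sin(np.radians(76))])
for x in(-55,55,71): print(x,proj(c,[*(np.array([407,-262.9])+x*u),45]))
cv2.imwrite("pics/fin.png",np.hstack([cv2.resize(x[:,:,::-1],(400,300),interpolation=cv2.INTER_AREA) for x in(c["pixels"],S["pixels"][90:234,90:282])]))
```

```text
t 19.47 tcp [ 415.4 -228.6  251.6] yaw 75.93 tilt [-0.  0. -1.] w 0.601 F [-0.2 -0.   0.4] q [-0.8 -0.1  1.9 -0.   1.4 -0.5]
(406, -267, 250, 76) -> [-0.  0.  0.] turn -0.001 rows>=0.9
2397.5 [425 198] [474 266] [[452, 198], [447, 198], [456, 202], [462, 208], [433, 209], [426, 266], [463, 266], [466, 262], [474, 212]]
1004.0 [239 128] [288 150] [[239, 137], [241, 149], [283, 150], [287, 146], [288, 139], [285, 129], [245, 128]]
806.0 [249 184] [278 215] [[249, 184], [250, 212], [257, 215], [276, 213], [278, 210], [278, 184], [270, 187], [258, 187]]
-55 [[263.8 248.7]]
55 [[263.7 146. ]]
71 [[263.7 129.3]]
```

View pics/fin.png

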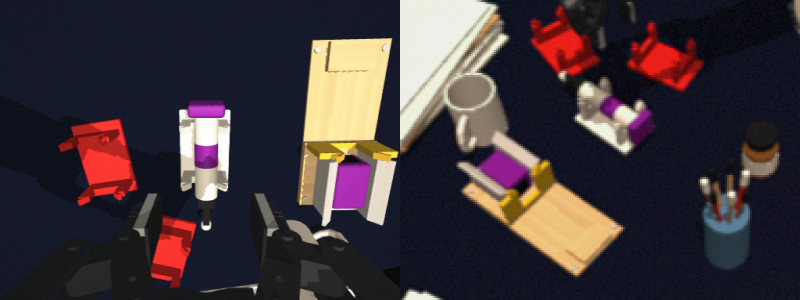

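The barrel lies in both saddles of the white rest with its plug at (206,108), and the cap is in the trough. Next is a numeric check of the centring.

Run:
```python
from h import *
np.set_printoptions(precision=1,suppress=True)
c=pickle.load(open("pics/w16.pkl","rb"));u=np.array([np.cos(np.radians(76)),np.sin(np.radians(76))])
q=plane(c,[(263,150.5),(263,128)],67); print((q-[407,-262.9])@u,"expect 55,71 (far edge row may show tail face)")
hs=cv2.cvtColor(c["pixels"],cv2.COLOR_RGB2HSV); print([ (r,*hs[r,263]) for r in range(240,262,2)])
b=plane(c,[(239.5,140),(287.5,140)],60).mean(0); n=[-u[1],u[0]]; print("lateral",(b-[407,-262.9])@n)
```

```text
[54.9 75. ] expect 55,71 (far edge row may show tail face)
[(240, np.uint8(22), np.uint8(43), np.uint8(221)), (242, np.uint8(50), np.uint8(3), np.uint8(254)), (244, np.uint8(32), np.uint8(15), np.uint8(241)), (246, np.uint8(40), np.uint8(3), np.uint8(254)), (248, np.uint8(45), np.uint8(4), np.uint8(254)), (250, np.uint8(40), np.uint8(3), np.uint8(254)), (252, np.uint8(38), np.uint8(4), np.uint8(254)), (254, np.uint8(45), np.uint8(4), np.uint8(254)), (256, np.uint8(40), np.uint8(3), np.uint8(254)), (258, np.uint8(165), np.uint8(12), np.uint8(41)), (260, np.uint8(20), np.uint8(19), np.uint8(41))]
lateral 0.20054419490124623
```

```bash
python3 -c "
from h import *
c=pickle.load(open('pics/w16.pkl','rb'));u=np.array([.242,.970]);print((plane(c,[(263,257)],58)-[407,-262.9])@u)
from cell import arm;print(arm.sign_off())"
```

```text
[-57.72717678]
the job is handed in; nothing more can be done
None
```

The job is handed in: by my last camera check the uncapped barrel lies in both saddles of the white rest, centred to within about 3 mm, and the cap lies in the puller's trough, finished at about 19.5 s of the 64 s allowed.

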